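Hand a freshly painted doll's chair through the sprung counter flap

TASK

The doll's chair standing in the lane has tacky paint, so do not pick it up or pinch it: push the self-closing flap in the counter rail open with one finger, and while that finger keeps the flap open, push the chair gently along the lane with the other finger, through the gateway and wholly onto the black rubber pad, then draw back so that the flap shuts behind it. The flap must never touch the chair, the chair stays upright on the counter, and everything else stays where it is.

Things in the scene. Friction and masses are not known exactly. Their poses are not given: they have to be found in the camera images.
- gate: low wooden counter rail, fixed, 48 mm high, running along its own y from -150 to +245 mm. Origin: on the counter, on the lane's centre line, in the plane of the shut flap; x points through the gateway away from the robot, y left, z up. Gateway open above, free from y = -32 (free post) to +150 mm (hinge post); posts 22 mm square. Its place and heading vary
- pad (a point): centre of the flat black rubber pad in the lane, at counter height, gate x = 160 mm, y = 0; pad 110 mm along the lane by 42 mm. The lane: bare counter between two aluminium curbs 6 mm high and 6 mm thick, inner faces at gate y = +-21.5 mm, straight from gate x = -120 to +225 mm, passing under the flap, with a 6 mm high end stop at x = 225 mm
- flap (a joint): plywood flap closing the gateway, rad: 0 shut, positive as it swings towards the rail's +x (away from the robot) about a vertical hinge at its left end; stop at 1.45. Free end 162 mm from the hinge (gate y = -17 mm when shut), lower edge 11 mm and upper edge 47 mm above the counter. A spring shuts it: about 0.09 N m when shut, 0.16 N m fully open; 6 mm thick. It snaps shut if a finger slides off its free end
- flap_hinge (a point): point on the flap's hinge axis (gate x = 0, y = +145 mm), 29 mm above the counter, half-way up the flap
- chair_mid (a point): doll's wooden chair, loose, about 50 g, 38 x 38 mm, 46 mm high, seat top 27 mm up; starts in the lane, its middle 55 to 80 mm short of the shut flap, its solid backrest (14 to 46 mm up) facing the robot. This point: middle of the footprint, 23 mm up; x points from backrest to front. The chair clears the swing of the flap when this point is over 126 mm past the shut flap
- stool: bystander: round doll's stool 42 mm across, 32 mm high, beyond the rail right of the lane; origin under its centre
- paint_pot: bystander: jar 38 mm across, 42 mm high, on the robot's side of the rail, left of the hinge post; origin under its centre
- spool: bystander: wooden spool 32 mm across, 38 mm high, on the robot's side of the rail, right of the lane; origin under its centre
- carton: bystander: cardboard box with paper lid 63 x 48 x 34 mm, beyond the rail to the left; origin under its centre
- brush: bystander: brush 160 mm long lying far right; origin under its middle
- tin: bystander: tin 72 mm across, 50 mm high, far right; origin under its centre
- button_bowl: bystander: white bowl 90 mm across, 35 mm high, far left; origin under its centre

How it is judged (in metres and radians):
On the way, in this order (a step that is already met when the one before it is completed fails the run):
1. a finger has pushed the flap open before the chair is half-way into the gateway (value of joint flap above 0.1 rad and contact force between the fingers and flap above 0.2 N and x of chair_mid in the frame of gate below 0 m), for 0.05 s.
2. a finger pushes the chair through the gateway while a finger holds the flap open (value of joint flap above 0.4 rad and contact force between the fingers and flap above 0.2 N and contact force between the fingers and chair above 0.02 N and x of chair_mid in the frame of gate between 0.01 and 0.09 m).
At the end, for the whole second after the job is handed in: The chair stands upright and at rest in the lane on the rubber pad, its middle 118 to 210 mm past the shut flap and within 12 mm of the lane's centre line, and the flap is shut (under 0.05 rad) (x of chair_mid in the frame of gate between 0.118 and 0.21 m and y of chair_mid in the frame of gate between -0.012 and 0.012 m and value of joint flap below 0.05 rad and angle between chair_mid's own z axis and vertical below 0.1 rad and height (world z) of chair_mid between 0.018 and 0.028 m and linear speed of chair below 0.01 m/s); the robot touches nothing.
It fails at once if the flap touches the chair (more than 0.3 N) (contact force between chair and flap above 0.3 N).
It fails at once if the chair is lifted more than 8 mm (height (world z) of chair_mid above 0.031 m).
It fails at once if the chair tips more than 0.35 rad (angle between chair_mid's own z axis and vertical above 0.35 rad).
It fails at once if the chair is pinched or shoved hard (over 10 N) (contact force between the fingers and chair above 10 N).
It fails at once if a bystander is moved more than 15 mm (distance of any of stool, paint_pot, spool, carton, brush, tin, button_bowl from where it was at the start of the episode above 0.015 m).
It also fails if it takes over 48 s, if anything falls off the work surface, if the arm or the gripper's body presses on something with over 40 N, if the wrist force passes 120 N, or if a joint passes its speed limit or range.

ROBOT

A 6-joint arm with a two-finger parallel gripper is mounted at the origin on the work surface. World frame = base frame: x ahead of the robot, y to its left, z up, the work surface at z = 0. Lengths are in mm, angles in rad, forces in N, time in s.
With the tool pointing down it reaches from about 275 to 750 mm from the base axis. Payload 10.2 kg.
Tool frame: the origin (TCP) lies on the front face of the gripper's body, between the roots of the fingers; the fingertips stand 73 mm ahead of it and the grasp point (between the pads) lies 54 mm ahead of it; z points along the fingers, y is the line along which they close (so a half turn about z gives the same grasp; the last joint's range is limited). The gripper opens to 85 mm and grips with 20 to 120 N. Pads are 22 mm wide; open, the fingers measure 114 mm over their backs; the gripper's body (76 mm by 85 mm) begins 54 mm behind the grasp point. The pads swing forward as they close: fully open they stand 13 mm farther back than shut.
Start: joints at [0.927, 0.313, 1.498, -0, 1.331, -0.223], TCP at [214.471, 479.201, 303.894] pointing down, gripper open.
Joint ranges: [-2.94, 2.94], [-0.97, 2.17], [0.19, 2.56], [-1.23, 4.37], [0.02, 3.11], [-2.88, 2.88]. Speed limits (rad/s): [2.39, 2.39, 3.01, 3.14, 3.14, 3.14].

INTERFACE

Orientations are given as a unit quaternion [w, x, y, z].
In Python, from rig import * gives the robot as it stands.
- The arm moves only by the tool step_arm, never from a script. Its argument "plan" is a list of rows, each an object with "offset": the shift along the tool's x, y, z in cm, a list of three; "rot": the turn, a rotation vector about the tool's x, y, z in degrees, a list of three; "gripper": the finger opening in cm, from 0 to 8.54. In form: [{"offset": [x, y, z], "rot": [wx, wy, wz], "gripper": gripper}, ...]. A call has 1 to 12 rows; each row is the pose to reach, as a shift and turn from the pose commanded when the call began, along the tool's axes at that moment; what a row does not reach only later rows make up. A row lasts 1/10 s, in which the tool goes at most 50 mm and 8.59 degrees, less where a joint would pass 70% of its speed; a pose out of reach is approached as far as the arm can. A call with a gripper value outside its range is refused whole. The fingers move at their own pace and stop on an object; "squeeze" is the grip in N (left out, the last holds). Time passes only in rows, so rows that repeat a pose let the fingers close. It gives the time, the measured TCP pose, the force, the opening and the grip force at its end, in the units of the state.
- sense(): the state, without advancing time (a new reading comes with each control period).
- capture(name): name is "scene" or "top" or "wrist"; returns a dict with "color" (480x640x3 uint8, red, green, blue), "depth" (480x640 float32, mm along the optical axis (not along the pixel's ray), 0 where there is no reading), "vertical_fov" (degrees; the focal length in pixels is half the picture's height over the tangent of half this angle, whatever the lens; pixels are square), "cx", "cy" (the principal point, pixels), "rvec" (rotation vector, rad) and "tvec" (3), from world to camera coordinates, as OpenCV has them; the wrist camera has in their place "mount" (4x4, takes a point from camera to tool coordinates, whose origin is the TCP and whose axes are the flange's). Camera axes: x right, y down, z forward; pixel columns grow to the right and rows downward; lengths in mm; the calibration is good to about 2 mm. A picture is of the moment at which its call begins: read the wrist's pose just before it.
- finish_job(): hands the job in; it is judged then, once.
The state is a dict: "time_s": time; "joints": joint angles; "dq": joint speeds; "tau": joint torques, N m; "eef_pos": TCP position; "ee_rot": TCP orientation; "force": force on the tool from outside, world axes, zero at the start; "wrist_torque": the same for the moment, N m; "grip_width": opening from 0.0 (shut) to 1.0 (fully open); "grip_force": force on a finger pad.
Only numpy, scipy, OpenCV 4.12 (cv2) and the standard library are available. Lean on these libraries where they do the work, as an engineer would, in place of code of your own. Each camera call takes 0.05 s, during which the arm holds its last target. There are 200 camera calls.

## Working session

There is one attempt and no reset: what is moved stays moved. The work goes in short steps, Python scripts to look and compute and a tool call to move; the robot and the scene stay as the last step left them, time stands still between calls to the robot, and variables do not carry over. Pictures are saved under pics/ and viewed, at most 10 in all, crops included, and the job is handed in when it is done.

Besides the shell and the picture viewer there is one more tool, called after ">>>" in YAML: its name, and indented under it one key for each argument. step_arm: Moves the arm, as the interface text tells. Its arguments: {"type":"object","properties":{"plan":{"type":"array"},"squeeze":{"type":"number"}},"required":["plan"]}

```bash
mkdir -p pics; cat > h.py <<'E'
from rig import *
import numpy as np, cv2, pickle
def snap(n):
    c=capture(n); return c
def K(c):
    f=240/np.tan(np.radians(c['vertical_fov'])/2); return f,c['cx'],c['cy']
def ray(c,u,v,z):
    f,cx,cy=K(c); R=cv2.Rodrigues(np.array(c['rvec'],float))[0]; t=np.array(c['tvec'],float).ravel()
    o=-R.T@t; d=R.T@np.array([(u-cx)/f,(v-cy)/f,1]); return o+d*(z-o[2])/d[2]
def world(c):
    f,cx,cy=K(c); R=cv2.Rodrigues(np.array(c['rvec'],float))[0]; t=np.array(c['tvec'],float).ravel()
    v,u=np.mgrid[:480,:640]; D=c['depth']; P=np.dstack([(u-cx)/f*D,(v-cy)/f*D,D]); return (P-t)@R
E
python3 - <<'E'
from h import *
s=sense(); print({k:np.round(v,3) for k,v in s.items()})
for n in('scene','top'):
    c=snap(n); pickle.dump(c,open(n+'.pkl','wb')); cv2.imwrite(f'pics/{n}0.png',c['color'][:,:,::-1]); print({k:v for k,v in c.items() if k not in('color','depth')})
E
```

```text
{'time_s': np.float64(0.0), 'joints': array([ 0.927,  0.313,  1.498,  0.   ,  1.331, -0.223]), 'dq': array([ 0.   ,  0.001, -0.   , -0.   ,  0.   ,  0.001]), 'tau': array([-0.0000e+00, -4.1226e+01, -2.5974e+01, -0.0000e+00,  4.0000e-03,
        0.0000e+00]), 'eef_pos': array([214.373, 479.075, 303.34 ]), 'ee_rot': array([-0.   ,  0.209,  0.978, -0.001]), 'force': array([-0.694,  0.329,  0.138]), 'wrist_torque': array([ 0.009, -0.009,  0.051]), 'grip_force': np.float64(0.0), 'grip_width': np.float64(0.997)}
{'vertical_fov': 53.50099731544793, 'cx': 311.1217192527525, 'cy': 241.97932605493293, 'rvec': array([ 2.24207828,  0.66762731, -0.32088209]), 'tvec': array([-451.84003243, -160.73216958, 1219.88787473])}
{'vertical_fov': 45.28109410519215, 'cx': 312.08606570117075, 'cy': 242.894535453523, 'rvec': array([ 2.1527693 , -2.11577942,  0.18106436]), 'tvec': array([  12.31830416,  552.88036254, 1223.48498096])}
```

View pics/top0.png

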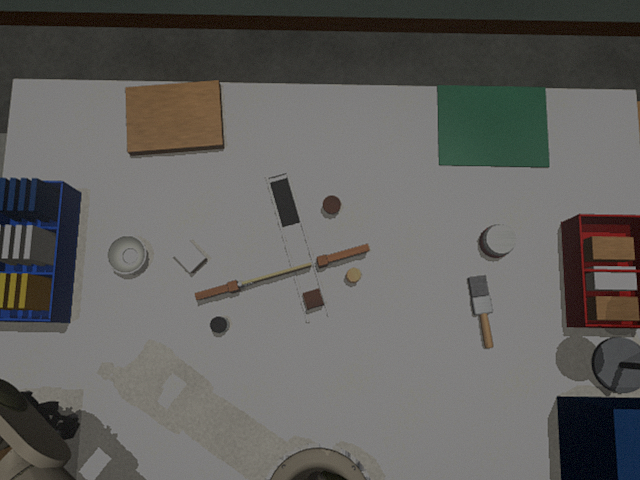

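View pics/scene0.png

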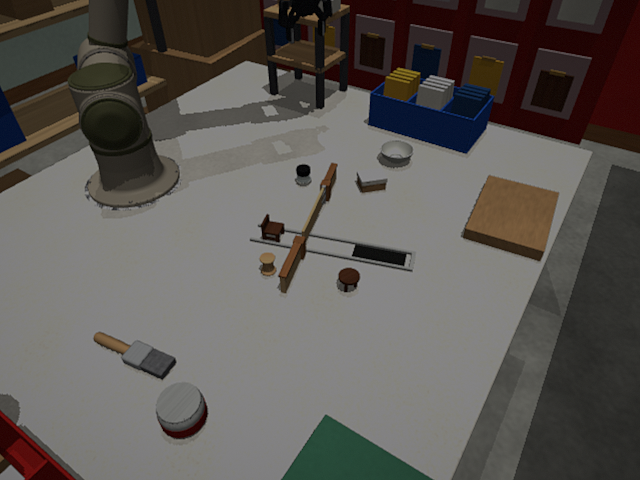

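The top view shows the pad at (285,202), the chair at (314,299), the flap from (238,285) to (312,265), the posts at (233,287) and (320,262), the stool at (331,204) and the spool at (353,275). Next I measure them.

```bash
cat > m.py <<'E'
from h import *
c=pickle.load(open('top.pkl','rb')); W=world(c); im=c['color'].astype(int); hsv=cv2.cvtColor(c['color'],cv2.COLOR_RGB2HSV)
def comps(m,lo=15):
    n,l,s,ce=cv2.connectedComponentsWithStats(m.astype(np.uint8)); return [(l==i) for i in range(1,n) if s[i,4]>=lo]
roi=np.zeros((480,640),bool); roi[160:345,185:385]=1
dark=roi&(im.sum(2)<170)
for m in comps(dark):
    v,u=np.nonzero(m); r=cv2.minAreaRect(np.c_[u,v].astype(np.float32)); print('dark',m.sum(),r,'z',np.median(W[m][:,2]).round(1), 'rgb',im[m].mean(0).round(), 'p0',ray(c,u.mean(),v.mean(),0).round(1))
    P=np.array([ray(c,a,b,0)[:2] for a,b in zip(u,v)]); print('  rect mm',cv2.minAreaRect(P.astype(np.float32)))
hi=roi&(hsv[:,:,1]>90)&(im.sum(2)>=120)
for m in comps(hi):
    v,u=np.nonzero(m); print('sat',m.sum(),u.mean().round(1),v.mean().round(1),im[m].mean(0).round(),'z',np.percentile(W[m][:,2],[10,50,90]).round(1),'xy',np.median(W[m][:,:2],axis=0).round(1))
    P=np.array([ray(c,a,b,46)[:2] for a,b in zip(u,v)]); print('  rect mm',cv2.minAreaRect(P.astype(np.float32)))
big=cv2.resize(c['color'][160:345,185:385,::-1],(800,740),interpolation=cv2.INTER_CUBIC)[:600]
cv2.imwrite('pics/topc.png',np.clip(big*1.5,0,255).astype(np.uint8))
E
python3 m.py
```

```text
dark 791 ((284.4056396484375, 202.1697998046875), (45.60369873046875, 17.44478988647461), 74.05460357666016) z 0.7 rgb [43. 43. 42.] p0 [654.9  87.5   0. ]
  rect mm ((655.43017578125, 87.74724578857422), (108.5909423828125, 40.44123077392578), 17.098663330078125)
dark 209 ((331.0, 204.5), (17.0, 16.0), 90.0) z 31.5 rgb [65. 49. 43.] p0 [652.2 -20.8   0. ]
  rect mm ((651.4471435546875, -20.36248016357422), (40.41792678833008, 37.08977127075195), 0.797970175743103)
dark 32 ((198.85618591308594, 265.8835754394531), (1.7272992134094238, 19.837766647338867), 47.121097564697266) z 10.3 rgb [51. 47. 43.] p0 [504.1 277.6   0. ]
  rect mm ((503.0065002441406, 278.23040771484375), (4.004870414733887, 44.48945617675781), 45.001007080078125)
dark 32 ((322.67413330078125, 264.07861328125), (13.341665267944336, 7.345410346984863), 12.994616508483887) z 19.2 rgb [54. 46. 41.] p0 [511.1  -2.3   0. ]
  rect mm ((512.027587890625, -3.0069522857666016), (30.375078201293945, 16.853158950805664), 77.88338470458984)
dark 40 ((294.0377502441406, 270.632080078125), (1.236244559288025, 33.24125289916992), 
[... 1288 characters left out ...]
 z [44.  47.4 50.9] xy [527.1 -42.1]
  rect mm ((527.2327880859375, -46.107669830322266), (20.49445343017578, 116.78555297851562), 15.758009910583496)
sat 91 352.3 275.3 [121. 104.  76.] z [ 8.1 37.5 41.7] xy [482.5 -67.3]
  rect mm ((483.03338623046875, -68.81729125976562), (27.297725677490234, 29.62340545654297), 64.07250213623047)
sat 324 217.3 290.1 [97. 70. 53.] z [43.8 47.1 50.3] xy [444.9 224.8]
  rect mm ((443.02691650390625, 228.42176818847656), (20.220340728759766, 93.88203430175781), 19.148866653442383)
sat 61 310.9 294.6 [68. 49. 42.] z [23.9 26.7 30.9] xy [440.8  24.5]
  rect mm ((436.900634765625, 20.534589767456055), (19.22319793701172, 34.415775299072266), 19.430152893066406)
```

View pics/topc.png

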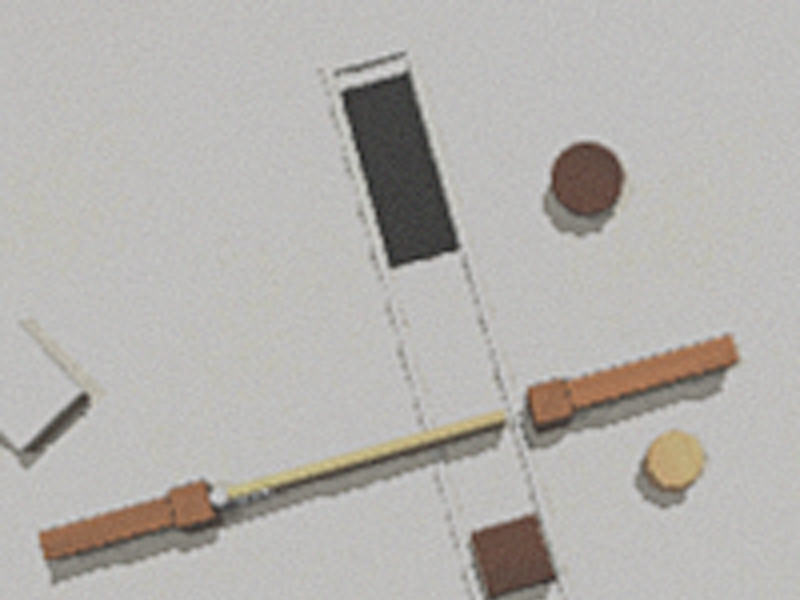

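The crop shows the hinge at (218,497), the flap's free end at (505,415) and the chair in the lane at (513,555), all square to the gate. Next I refine the gate pose and check a two-finger path in 2D: finger B behind the chair, finger A ahead and to the left on the flap, with the tool turning as it advances.

```bash
cat > g.py <<'E'
from h import *
c=pickle.load(open('top.pkl','rb')); im=c['color'].astype(int); hsv=cv2.cvtColor(c['color'],cv2.COLOR_RGB2HSV)
def blob(m,u0,v0):
    n,l=cv2.connectedComponents(m.astype(np.uint8)); return np.argwhere(l==l[v0,u0])[:,::-1]
pad=np.array([ray(c,a,b,0)[:2] for a,b in blob(im.sum(2)<170,285,202)])
pc=pad.mean(0); ax=np.linalg.svd(pad-pc)[2][0]; ax*=np.sign(ax[0]); th1=np.arctan2(ax[1],ax[0])
sat=(hsv[:,:,1]>90)&(im.sum(2)>=190)
r1=np.array([ray(c,a,b,48)[:2] for a,b in blob(sat,341,254)]);r2=np.array([ray(c,a,b,48)[:2] for a,b in blob(sat,217,290)])
vx,vy,x0,y0=cv2.fitLine(np.vstack([r1,r2]).astype(np.float32),cv2.DIST_HUBER,0,.01,.01).ravel()
th2=np.arctan2(-vx*np.sign(vy),abs(vy)); print('pad',pc,len(pad),np.degrees([th1,th2]))
th=th2; R=np.array([[np.cos(th),-np.sin(th)],[np.sin(th),np.cos(th)]])
o=pc-R@[160,0]; print('o from pad',o)
G=lambda p:(np.asarray(p)[...,:2]-o)@R
print('rail x',G([x0,y0]),'r1 y range',np.percentile(G(r1)[:,1],[1,99]),'r2',np.percentile(G(r2)[:,1],[1,99]))
ch=blob((im.sum(2)<185)&(hsv[:,:,1]>60),314,299); 
for z in(46,27):
    q=G(np.array([ray(c,a,b,z) for a,b in ch])); print('chair z',z,np.percentile(q,[1,50,99],axis=0).round(1).tolist())
W=world(c); q=np.array([W[b,a] for a,b in ch]); t=q[:,2]>38; print('back',G(q[t]).mean(0),'seat',G(q[(q[:,2]>22)&(q[:,2]<33)]).mean(0))
E
python3 g.py
cat > sim.py <<'E'
import numpy as np
H=np.array([0,145.])
def fing(T,phi,s,op=85,th=14.5,w=22):
    d=np.array([np.cos(phi),np.sin(phi)]);n=np.array([-d[1],d[0]])
    cn=T+s*(op/2+th/2)*d
    return np.array([cn+i*th/2*d+j*w/2*n for i in(-1,1) for j in(-1,-.5,0,.5,1)])
def flap(P):
    for a in np.arange(0,1.45,.004):
        n=np.array([np.cos(a),np.sin(a)]);u=np.array([np.sin(a),-np.cos(a)])
        q=(P-H)@n; r=(P-H)@u; bad=(q>-3)&(r<162)&(r>0)
        if not bad.any(): i=np.argmax(np.where(r<162,q,-99)); return a,r[i]
    return 1.45,0
def clear(a,xc):
    u=np.array([np.sin(a),-np.cos(a)]); S=H+np.linspace(0,162,300)[:,None]*u
    d=np.maximum(np.abs(S-[xc,0])-19,0); return np.hypot(*d.T).min()-3
def pose(xc,phi,yB=0):
    # tool centre so that finger B's foremost corner touches backrest at xc-19, B centre y=yB
    B=fing(np.zeros(2),phi,-1); m=B[:,0].max(); return np.array([xc-19-m,yB+49.75*np.sin(phi)])
if __name__=='__main__':
    for xc in range(-70,165,10):
        phi=np.radians(np.interp(xc,[-70,40,150],[50,50,95])); T=pose(xc,phi)
        P=np.vstack([fing(T,phi,1),fing(T,phi,-1)]); a,r=flap(P)
        print(xc,round(np.degrees(phi)),T.round(1),'a %.2f r %.0f clr %.1f'%(a,r,clear(a,xc)))
E
python3 sim.py
```

```text
pad [655.01865146  87.52439724] 791 [17.0569097  17.12973878]
o from pad [502.11621043  40.39857612]
rail x [ 0.23827381 39.72228346] r1 y range [-147.14847824  -34.22970607] r2 [151.89717564 242.97386559]
chair z 46 [[-92.1, -17.4], [-75.5, 0.2], [-58.2, 17.8]]
chair z 27 [[-91.1, -18.1], [-74.3, -0.2], [-56.7, 17.6]]
back [-89.79379087  -0.33903562] seat [-71.30820225  -0.30655902]
-70 50 [-70.1  38.1] a 0.00 r 70 clr 48.0
-60 50 [-60.1  38.1] a 0.00 r 70 clr 38.0
-50 50 [-50.1  38.1] a 0.00 r 70 clr 28.0
-40 50 [-40.1  38.1] a 0.12 r 70 clr 32.4
-30 50 [-30.1  38.1] a 0.25 r 72 clr 39.1
-20 50 [-20.1  38.1] a 0.38 r 75 clr 45.1
-10 50 [-10.1  38.1] a 0.50 r 78 clr 49.5
0 50 [-0.1 38.1] a 0.61 r 83 clr 53.4
10 50 [ 9.9 38.1] a 0.70 r 89 clr 56.0
20 50 [19.9 38.1] a 0.78 r 96 clr 57.9
30 50 [29.9 38.1] a 0.85 r 103 clr 59.1
40 50 [39.9 38.1] a 0.92 r 88 clr 61.0
50 54 [47.  40.3] a 0.98 r 88 clr 62.7
60 58 [54.1 42.3] a 1.03 r 89 clr 64.6
70 62 [61. 44.] a 1.08 r 112 clr 66.2
80 66 [68.  45.6] a 1.13 r 113 clr 68.4
90 70 [74.9 46.9] a 1.17 r 115 clr 70.2
100 75 [81.7 48. ] a 1.20 r 117 clr 71.3
110 79 [88.6 48.8] a 1.23 r 118 clr 73.0
120 83 [95.5 49.3] a 1.26 r 121 clr 74.3
130 87 [102.4  49.7] a 1.28 r 123 clr 76.2
140 91 [109.1  49.7] a 1.29 r 125 clr 77.8
150 95 [115.1  49.6] a 1.30 r 127 clr 79.0
160 95 [125.1  49.6] a 1.32 r 136 clr 82.2
```

```bash
cat > mv.py <<'E'
from h import *
from scipy.spatial.transform import Rotation as Ro
from sim import pose
O=np.array([502.1,40.4]); TH=np.radians(17.1); R2=np.array([[np.cos(TH),-np.sin(TH)],[np.sin(TH),np.cos(TH)]])
def cur():
    s=sense(); q=np.array(s['ee_rot']); r=Ro.from_quat(q[[1,2,3,0]]); return s,np.array(s['eef_pos']),r
def show():
    s,p,r=cur(); y=r.as_matrix()[:,1]; print('t %.2f gateT'%s['time_s'],((p[:2]-O)@R2).round(1),'z %.1f phi %.1f'%(p[2],np.degrees(np.arctan2(y[1],y[0])-TH)),'tilt',r.as_matrix()[:,2].round(3),'F',np.round(s['force'],2))
def rows(wps):
    "wps: list of (T gate xy, phi deg, z)"
    _,p,r=cur()
    for T,phi,z in wps:
        y=np.r_[np.cos(np.radians(phi)+TH),np.sin(np.radians(phi)+TH),0]; zt=np.array([0,0,-1.]); M=np.c_[np.cross(y,zt),y,zt]
        P=np.r_[O+R2@np.asarray(T),z]
        print((r.inv().apply(P-p)/10).round(2).tolist(),np.degrees((r.inv()*Ro.from_matrix(M)).as_rotvec()).round(1).tolist())
E
python3 -c "
from mv import *
show(); rows([((-92,38),50,140),((-92,38),50,90)])"
```

```text
t 0.10 gateT [-146.   503.9] z 303.4 phi 48.8 tilt [-0.001 -0.001 -1.   ] F [ 0.27 -0.4   0.07]
[-34.76, -31.47, 16.36] [-0.1, -0.0, -1.2]
[-34.76, -31.47, 21.36] [-0.1, -0.0, -1.2]
```

>>> step_arm:
  plan:
    - {"offset": [-3.5, -3.1, 1.6], "rot": [0, 0, 0], "gripper": 8.54}
    - {"offset": [-7, -6.3, 3.3], "rot": [0, 0, -1.2], "gripper": 8.54}
    - {"offset": [-10.4, -9.4, 4.9], "rot": [0, 0, -1.2], "gripper": 8.54}
    - {"offset": [-13.9, -12.6, 6.5], "rot": [0, 0, -1.2], "gripper": 8.54}
    - {"offset": [-17.4, -15.7, 8.2], "rot": [0, 0, -1.2], "gripper": 8.54}
    - {"offset": [-20.9, -18.9, 9.8], "rot": [0, 0, -1.2], "gripper": 8.54}
    - {"offset": [-24.3, -22, 11.5], "rot": [0, 0, -1.2], "gripper": 8.54}
    - {"offset": [-27.8, -25.2, 13.1], "rot": [0, 0, -1.2], "gripper": 8.54}
    - {"offset": [-31.3, -28.3, 14.7], "rot": [0, 0, -1.2], "gripper": 8.54}
    - {"offset": [-34.8, -31.5, 16.4], "rot": [0, 0, -1.2], "gripper": 8.54}
    - {"offset": [-34.8, -31.5, 19], "rot": [0, 0, -1.2], "gripper": 8.54}
    - {"offset": [-34.8, -31.5, 21.4], "rot": [0, 0, -1.2], "gripper": 8.54}

```text
time_s: 1.3
eef_pos: [403.7, 48.2, 88.8]
ee_rot: [-0.0, 0.2, 0.98, -0.0]
force: [-0.0, -0.3, 0.4]
grip_width: 1.003
grip_force: 0.0
```

```bash
python3 -c "
from mv import *
show(); c=snap('scene'); print(sense()['grip_width']); show()
im=c['color'][130:330,160:427,::-1]; cv2.imwrite('pics/s1.png',np.clip(cv2.resize(im,(800,600),interpolation=cv2.INTER_CUBIC)*1.5,0,255).astype(np.uint8)); pickle.dump(c,open('s1.pkl','wb'))
rows([((-92,38),50,72)])"
```

```text
t 1.30 gateT [-91.8  36.4] z 88.8 phi 49.8 tilt [-0. -0. -1.] F [-0.03 -0.29  0.41]
0.9991295224398389
t 1.35 gateT [-93.2  37.6] z 86.1 phi 49.9 tilt [-0.005  0.001 -1.   ] F [-3.95  0.69 -2.23]
[-0.08, 0.11, 1.41] [-0.1, -0.3, -0.1]
```

View pics/s1.png

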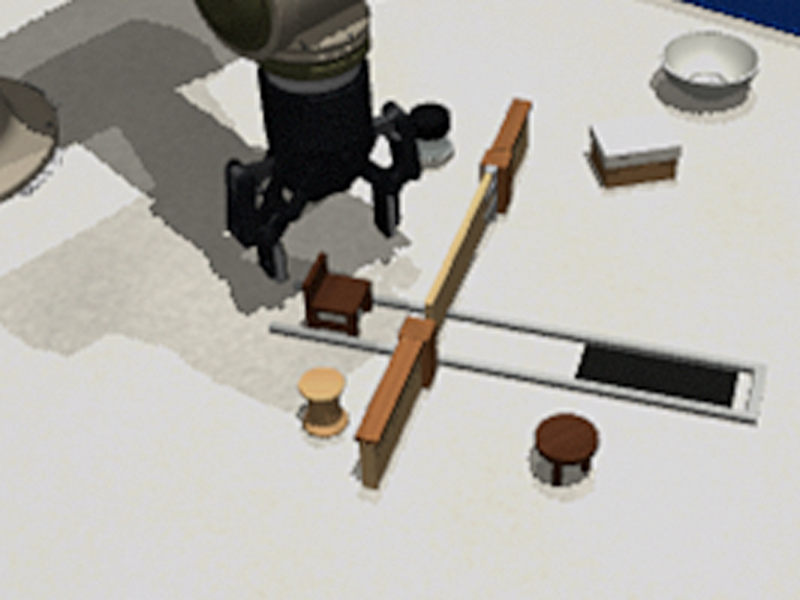

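The crop shows finger B's tip at (275,279) behind the chair and finger A's tip at (389,236) short of the flap. From the known xy of each finger I work out the tip height.

```bash
python3 -c "
from mv import *
c=pickle.load(open('s1.pkl','rb')); show()
for u,v in((275,279),(389,236)):
  for z in(5,15,25,35):
    print(z,((ray(c,160+u/3,130+v/3,z)[:2]-O)@R2).round(1))
W=world(c)
for u,v in((275,272),(389,228)): print('depth',W[130+v//3,160+u//3],((W[130+v//3,160+u//3][:2]-O)@R2).round(1))
"
```

```text
t 1.35 gateT [-93.2  37.6] z 86.1 phi 49.9 tilt [-0.005  0.001 -1.   ] F [-3.95  0.69 -2.23]
5 [-133.9   21.2]
15 [-128.5   10.6]
25 [-1.231e+02 -1.000e-01]
35 [-117.7  -10.8]
5 [-67.3  92.5]
15 [-62.8  80.8]
25 [-58.4  69.1]
35 [-53.9  57.4]
depth [390.27685399  -2.65254742  41.03822455] [-119.5   -8.3]
depth [428.87599232  83.82400894  37.60324397] [-57.2  63. ]
```

>>> step_arm:
  plan:
    - {"offset": [0, 0, 0.6], "rot": [0, 0, 0], "gripper": 8.54}
    - {"offset": [0, 0, 1.2], "rot": [0, 0, 0], "gripper": 8.54}
    - {"offset": [0, 0, 1.7], "rot": [0, 0, 0], "gripper": 8.54}
    - {"offset": [0, 0, 1.7], "rot": [0, 0, 0], "gripper": 8.54}
    - {"offset": [0, 0, 1.7], "rot": [0, 0, 0], "gripper": 8.54}

```text
time_s: 1.85
eef_pos: [403.6, 49.6, 73.3]
ee_rot: [0.0, 0.198, 0.98, 0.0]
force: [0.4, 0.4, -0.9]
grip_width: 1.006
grip_force: 0.0
```

```bash
python3 -c "
from mv import *
show()
# push targets
W=[]
for xc in (-85,-80,-74,-70,-65,-60,-55,-50,-45,-40,-35,-30):
    W.append((pose(xc,np.radians(50)),50,73))
rows(W)"
```

```text
t 1.85 gateT [-91.4  37.8] z 73.3 phi 50.0 tilt [ 0.001 -0.    -1.   ] F [ 0.43  0.38 -0.92]
[-0.46, 0.43, 0.03] [0.0, 0.0, 0.0]
[-0.85, 0.75, 0.03] [0.0, 0.0, 0.0]
[-1.31, 1.14, 0.03] [0.0, 0.0, 0.0]
[-1.61, 1.39, 0.03] [0.0, 0.0, 0.0]
[-1.99, 1.71, 0.03] [0.0, 0.0, 0.0]
[-2.38, 2.04, 0.03] [0.0, 0.0, 0.0]
[-2.76, 2.36, 0.03] [0.0, 0.0, 0.0]
[-3.14, 2.68, 0.03] [0.0, 0.0, 0.0]
[-3.53, 3.0, 0.03] [0.0, 0.0, 0.0]
[-3.91, 3.32, 0.03] [0.0, 0.0, 0.0]
[-4.29, 3.64, 0.03] [0.0, 0.0, 0.0]
[-4.68, 3.96, 0.03] [0.0, 0.0, 0.0]
```

>>> step_arm:
  plan:
    - {"offset": [-0.27, 0.23, 0], "rot": [0, 0, 0], "gripper": 8.54}
    - {"offset": [-0.54, 0.46, 0], "rot": [0, 0, 0], "gripper": 8.54}
    - {"offset": [-0.81, 0.69, 0], "rot": [0, 0, 0], "gripper": 8.54}
    - {"offset": [-1.07, 0.9, 0], "rot": [0, 0, 0], "gripper": 8.54}
    - {"offset": [-1.34, 1.13, 0], "rot": [0, 0, 0], "gripper": 8.54}
    - {"offset": [-1.61, 1.35, 0], "rot": [0, 0, 0], "gripper": 8.54}
    - {"offset": [-1.88, 1.58, 0], "rot": [0, 0, 0], "gripper": 8.54}
    - {"offset": [-2.15, 1.8, 0], "rot": [0, 0, 0], "gripper": 8.54}
    - {"offset": [-2.41, 2.03, 0], "rot": [0, 0, 0], "gripper": 8.54}
    - {"offset": [-2.68, 2.25, 0], "rot": [0, 0, 0], "gripper": 8.54}
    - {"offset": [-2.95, 2.48, 0], "rot": [0, 0, 0], "gripper": 8.54}
    - {"offset": [-3.22, 2.7, 0], "rot": [0, 0, 0], "gripper": 8.54}

```text
time_s: 3.05
eef_pos: [443.9, 62.0, 72.9]
ee_rot: [-0.0, 0.199, 0.98, -0.0]
force: [-0.3, -0.4, 0.4]
grip_width: 0.998
grip_force: 0.3
```

```bash
python3 -c "
from mv import *
show(); c=snap('scene'); im=c['color'][150:300,200:400,::-1]; cv2.imwrite('pics/s2.png',np.clip(cv2.resize(im,(800,600),interpolation=cv2.INTER_CUBIC)*1.5,0,255).astype(np.uint8)); pickle.dump(c,open('s2.pkl','wb'))
rows([(pose(xc,np.radians(50)),50,73) for xc in(-40,-20,0)])"
```

```text
t 3.05 gateT [-49.3  37.7] z 72.9 phi 50.0 tilt [-0. -0. -1.] F [-0.3  -0.39  0.45]
[-0.64, 0.6, -0.0] [0.0, 0.0, -0.0]
[-2.17, 1.89, -0.0] [0.0, 0.0, -0.0]
[-3.7, 3.17, -0.0] [0.0, 0.0, -0.0]
```

View pics/s2.png

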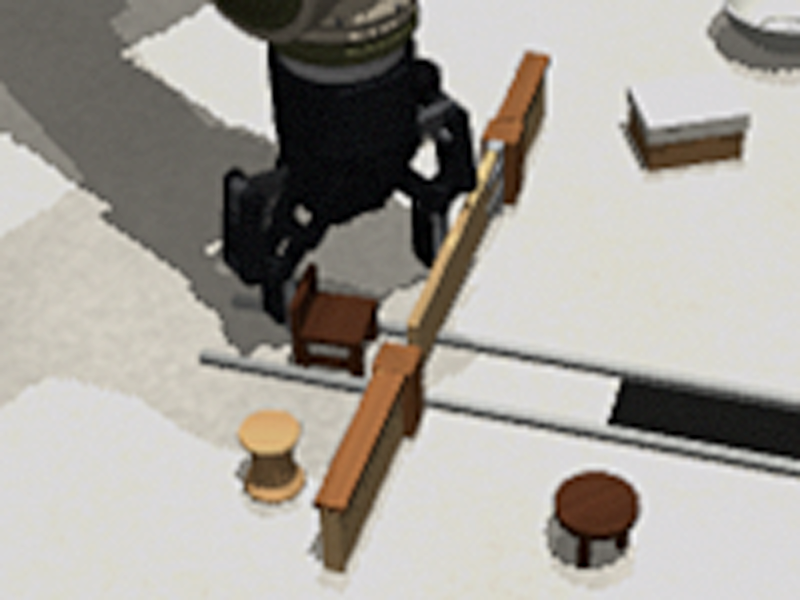

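Finger A's tip at (428,255) is right at the flap, which is still shut. Finger B's tip at (275,300) is behind the backrest at (305,290). I'll continue the push.

>>> step_arm:
  plan:
    - {"offset": [-0.27, 0.23, 0], "rot": [0, 0, 0], "gripper": 8.54}
    - {"offset": [-0.54, 0.46, 0], "rot": [0, 0, 0], "gripper": 8.54}
    - {"offset": [-0.81, 0.69, 0], "rot": [0, 0, 0], "gripper": 8.54}
    - {"offset": [-1.07, 0.9, 0], "rot": [0, 0, 0], "gripper": 8.54}
    - {"offset": [-1.34, 1.13, 0], "rot": [0, 0, 0], "gripper": 8.54}
    - {"offset": [-1.61, 1.35, 0], "rot": [0, 0, 0], "gripper": 8.54}
    - {"offset": [-1.88, 1.58, 0], "rot": [0, 0, 0], "gripper": 8.54}
    - {"offset": [-2.15, 1.8, 0], "rot": [0, 0, 0], "gripper": 8.54}
    - {"offset": [-2.41, 2.03, 0], "rot": [0, 0, 0], "gripper": 8.54}
    - {"offset": [-2.41, 2.03, 0], "rot": [0, 0, 0], "gripper": 8.54}

```text
time_s: 4.1
eef_pos: [474.2, 71.2, 72.9]
ee_rot: [0.0, 0.199, 0.98, 0.0]
force: [-1.1, -1.8, -0.1]
grip_width: 1.0
grip_force: 0.7
```

```bash
python3 -c "
from mv import *
show(); c=snap('scene'); im=c['color'][150:300,200:400,::-1]; cv2.imwrite('pics/s3.png',np.clip(cv2.resize(im,(800,600),interpolation=cv2.INTER_CUBIC)*1.5,0,255).astype(np.uint8)); pickle.dump(c,open('s3.pkl','wb'))
"
```

```text
t 4.10 gateT [-17.6  37.7] z 72.9 phi 50.0 tilt [ 0.001 -0.    -1.   ] F [-1.13 -1.79 -0.13]
```

View pics/s3.png

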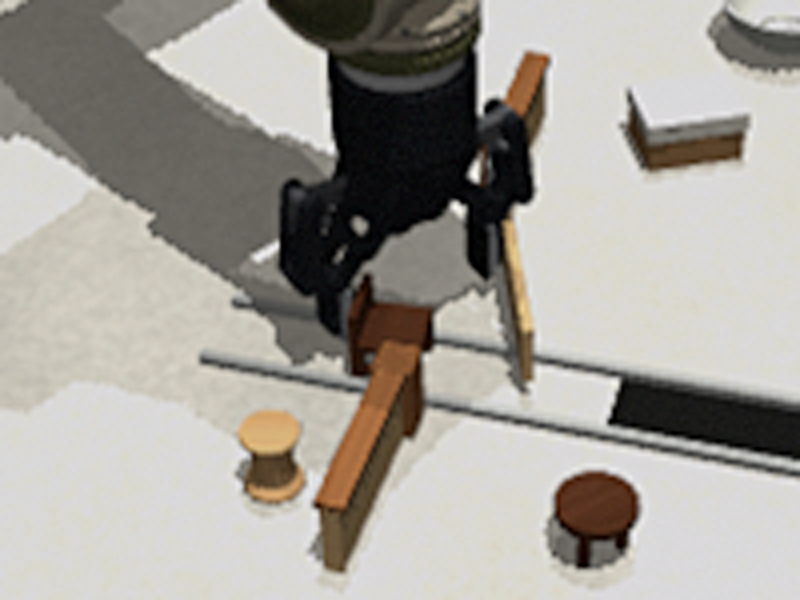

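The flap is open, with its free end at (527,375). Finger A is on it at (480,265), and finger B at (335,320) is pushing the chair, which stands square at (395,325) in the gateway.

>>> step_arm:
  plan:
    - {"offset": [-0.3, 0.25, 0], "rot": [0, 0, 0], "gripper": 8.54}
    - {"offset": [-0.6, 0.5, 0], "rot": [0, 0, 0], "gripper": 8.54}
    - {"offset": [-0.9, 0.76, 0], "rot": [0, 0, 0], "gripper": 8.54}
    - {"offset": [-1.2, 1.01, 0], "rot": [0, 0, 0], "gripper": 8.54}
    - {"offset": [-1.5, 1.26, 0], "rot": [0, 0, 0], "gripper": 8.54}
    - {"offset": [-1.8, 1.51, 0], "rot": [0, 0, 0], "gripper": 8.54}
    - {"offset": [-2.1, 1.76, 0], "rot": [0, 0, 0], "gripper": 8.54}
    - {"offset": [-2.4, 2.01, 0], "rot": [0, 0, 0], "gripper": 8.54}
    - {"offset": [-2.7, 2.27, 0], "rot": [0, 0, 0], "gripper": 8.54}
    - {"offset": [-3.0, 2.52, 0], "rot": [0, 0, 0], "gripper": 8.54}
    - {"offset": [-3.3, 2.77, 0], "rot": [0, 0, 0], "gripper": 8.54}
    - {"offset": [-3.6, 3.02, 0], "rot": [0, 0, 0], "gripper": 8.54}

```text
time_s: 5.35
eef_pos: [518.9, 85.1, 72.9]
ee_rot: [0.0, 0.199, 0.98, -0.0]
force: [-1.2, -0.9, 0.1]
grip_width: 1.002
grip_force: 0.9
```

```bash
python3 -c "
from mv import *
show()
W=[]
for xc in np.arange(33,82,4):
    ph=np.interp(xc,[30,130],[50,95]); W.append((pose(xc,np.radians(ph)),ph,73))
rows(W)"
```

```text
t 5.35 gateT [29.2 37.7] z 72.9 phi 50.0 tilt [ 0. -0. -1.] F [-1.16 -0.87  0.07]
[-0.14, 0.26, -0.01] [-0.0, 0.0, -1.4]
[-0.28, 0.51, -0.01] [-0.0, 0.0, -3.2]
[-0.43, 0.75, -0.01] [-0.0, 0.0, -5.0]
[-0.58, 0.99, -0.01] [-0.0, 0.0, -6.8]
[-0.74, 1.23, -0.01] [-0.0, 0.0, -8.6]
[-0.89, 1.46, -0.01] [-0.0, 0.0, -10.4]
[-1.05, 1.69, -0.01] [-0.0, 0.0, -12.2]
[-1.2, 1.92, -0.01] [-0.0, 0.0, -14.0]
[-1.36, 2.14, -0.01] [-0.0, 0.0, -15.8]
[-1.52, 2.36, -0.01] [-0.0, 0.0, -17.6]
[-1.69, 2.57, -0.01] [-0.0, 0.0, -19.4]
[-1.86, 2.78, -0.01] [-0.0, 0.0, -21.2]
[-2.03, 2.98, -0.01] [-0.0, 0.0, -23.0]
```

>>> step_arm:
  plan:
    - {"offset": [-0.14, 0.26, 0], "rot": [0, 0, -1.4], "gripper": 8.54}
    - {"offset": [-0.28, 0.51, 0], "rot": [0, 0, -3.2], "gripper": 8.54}
    - {"offset": [-0.43, 0.75, 0], "rot": [0, 0, -5], "gripper": 8.54}
    - {"offset": [-0.58, 0.99, 0], "rot": [0, 0, -6.8], "gripper": 8.54}
    - {"offset": [-0.74, 1.23, 0], "rot": [0, 0, -8.6], "gripper": 8.54}
    - {"offset": [-0.89, 1.46, 0], "rot": [0, 0, -10.4], "gripper": 8.54}
    - {"offset": [-1.05, 1.69, 0], "rot": [0, 0, -12.2], "gripper": 8.54}
    - {"offset": [-1.2, 1.92, 0], "rot": [0, 0, -14], "gripper": 8.54}
    - {"offset": [-1.36, 2.14, 0], "rot": [0, 0, -15.8], "gripper": 8.54}
    - {"offset": [-1.52, 2.36, 0], "rot": [0, 0, -17.6], "gripper": 8.54}
    - {"offset": [-1.69, 2.57, 0], "rot": [0, 0, -19.4], "gripper": 8.54}
    - {"offset": [-1.86, 2.78, 0], "rot": [0, 0, -21.2], "gripper": 8.54}

```text
time_s: 6.55
eef_pos: [546.5, 103.5, 72.7]
ee_rot: [-0.0, 0.014, 1.0, -0.0]
force: [-2.0, -2.4, 0.3]
grip_width: 0.996
grip_force: 1.2
```

```bash
python3 -c "
from mv import *
show(); c=snap('scene'); im=c['color'][150:300,240:440,::-1]; cv2.imwrite('pics/s4.png',np.clip(cv2.resize(im,(800,600),interpolation=cv2.INTER_CUBIC)*1.5,0,255).astype(np.uint8)); pickle.dump(c,open('s4.pkl','wb'))
W=[]
for xc in np.arange(80,126,4):
    ph=np.interp(xc,[30,130],[50,95]); W.append((pose(xc,np.radians(ph)),ph,73))
rows(W)"
```

```text
t 6.55 gateT [61.  47.2] z 72.7 phi 71.4 tilt [-0.001 -0.    -1.   ] F [-1.99 -2.43  0.34]
[-0.18, 0.08, -0.02] [0.0, -0.0, -1.1]
[-0.42, 0.2, -0.02] [0.0, -0.0, -2.9]
[-0.65, 0.32, -0.02] [0.0, -0.0, -4.7]
[-0.89, 0.44, -0.02] [0.0, -0.0, -6.5]
[-1.13, 0.55, -0.02] [0.0, -0.0, -8.3]
[-1.37, 0.66, -0.02] [0.0, -0.0, -10.1]
[-1.61, 0.76, -0.02] [0.0, -0.0, -11.9]
[-1.86, 0.86, -0.02] [0.0, -0.0, -13.7]
[-2.11, 0.96, -0.02] [0.0, -0.0, -15.5]
[-2.35, 1.05, -0.02] [0.0, -0.0, -17.3]
[-2.59, 1.13, -0.02] [0.0, -0.0, -19.1]
[-2.81, 1.2, -0.02] [0.0, -0.0, -20.9]
```

View pics/s4.png

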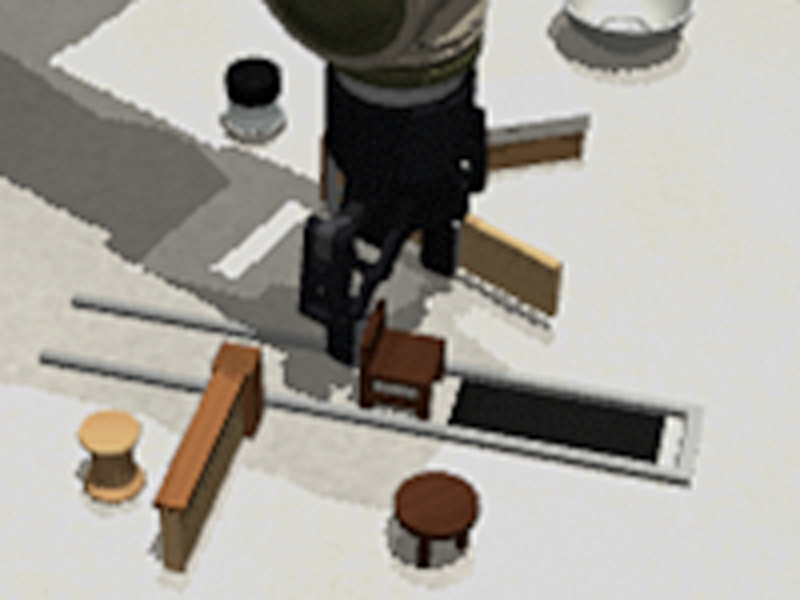

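The chair stands upright at (405,365), just short of the pad. Finger B is behind it at (342,345), and finger A at (440,255) holds the flap wide open, free end at (555,300). Continuing.

>>> step_arm:
  plan:
    - {"offset": [-0.18, 0.08, 0], "rot": [0, 0, -1.1], "gripper": 8.54}
    - {"offset": [-0.42, 0.2, 0], "rot": [0, 0, -2.9], "gripper": 8.54}
    - {"offset": [-0.65, 0.32, 0], "rot": [0, 0, -4.7], "gripper": 8.54}
    - {"offset": [-0.89, 0.44, 0], "rot": [0, 0, -6.5], "gripper": 8.54}
    - {"offset": [-1.13, 0.55, 0], "rot": [0, 0, -8.3], "gripper": 8.54}
    - {"offset": [-1.37, 0.66, 0], "rot": [0, 0, -10.1], "gripper": 8.54}
    - {"offset": [-1.61, 0.76, 0], "rot": [0, 0, -11.9], "gripper": 8.54}
    - {"offset": [-1.86, 0.86, 0], "rot": [0, 0, -13.7], "gripper": 8.54}
    - {"offset": [-2.11, 0.96, 0], "rot": [0, 0, -15.5], "gripper": 8.54}
    - {"offset": [-2.35, 1.05, 0], "rot": [0, 0, -17.3], "gripper": 8.54}
    - {"offset": [-2.59, 1.13, 0], "rot": [0, 0, -19.1], "gripper": 8.54}
    - {"offset": [-2.81, 1.2, 0], "rot": [0, 0, -20.9], "gripper": 8.54}

```text
time_s: 7.8
eef_pos: [575.3, 114.6, 72.9]
ee_rot: [0.0, -0.168, 0.986, -0.0]
force: [-2.5, -2.3, -1.2]
grip_width: 0.998
grip_force: 1.1
```

```bash
python3 -c "
from mv import *
show()
W=[]
for xc in np.arange(127,172,4):
    ph=np.interp(xc,[30,130],[50,95]); W.append((pose(xc,np.radians(ph)),ph,73))
rows(W)"
```

```text
t 7.80 gateT [91.7 49.4] z 72.9 phi 92.2 tilt [ 0. -0. -1.] F [-2.46 -2.33 -1.21]
[-0.17, 0.02, -0.01] [-0.0, 0.0, -1.4]
[-0.43, -0.0, -0.01] [-0.0, 0.0, -2.8]
[-0.83, -0.02, -0.01] [-0.0, 0.0, -2.8]
[-1.23, -0.03, -0.01] [-0.0, 0.0, -2.8]
[-1.63, -0.05, -0.01] [-0.0, 0.0, -2.8]
[-2.03, -0.06, -0.01] [-0.0, 0.0, -2.8]
[-2.43, -0.08, -0.01] [-0.0, 0.0, -2.8]
[-2.83, -0.09, -0.01] [-0.0, 0.0, -2.8]
[-3.23, -0.11, -0.01] [-0.0, 0.0, -2.8]
[-3.63, -0.13, -0.01] [-0.0, 0.0, -2.8]
[-4.03, -0.14, -0.01] [-0.0, 0.0, -2.8]
[-4.43, -0.16, -0.01] [-0.0, 0.0, -2.8]
```

>>> step_arm:
  plan:
    - {"offset": [-0.2, 0.02, 0], "rot": [0, 0, -1.4], "gripper": 8.54}
    - {"offset": [-0.5, 0, 0], "rot": [0, 0, -2.8], "gripper": 8.54}
    - {"offset": [-0.85, -0.02, 0], "rot": [0, 0, -2.8], "gripper": 8.54}
    - {"offset": [-1.2, -0.03, 0], "rot": [0, 0, -2.8], "gripper": 8.54}
    - {"offset": [-1.55, -0.05, 0], "rot": [0, 0, -2.8], "gripper": 8.54}
    - {"offset": [-1.9, -0.06, 0], "rot": [0, 0, -2.8], "gripper": 8.54}
    - {"offset": [-2.25, -0.08, 0], "rot": [0, 0, -2.8], "gripper": 8.54}
    - {"offset": [-2.6, -0.09, 0], "rot": [0, 0, -2.8], "gripper": 8.54}
    - {"offset": [-2.95, -0.11, 0], "rot": [0, 0, -2.8], "gripper": 8.54}
    - {"offset": [-3.25, -0.12, 0], "rot": [0, 0, -2.8], "gripper": 8.54}
    - {"offset": [-3.5, -0.13, 0], "rot": [0, 0, -2.8], "gripper": 8.54}
    - {"offset": [-3.6, -0.13, 0], "rot": [0, 0, -2.8], "gripper": 8.54}

```text
time_s: 9.0
eef_pos: [609.7, 125.2, 72.9]
ee_rot: [0.0, -0.191, 0.982, 0.0]
force: [-1.2, -1.5, 0.7]
grip_width: 0.998
grip_force: 0.8
```

```bash
python3 -c "
from mv import *
show(); c=snap('scene'); im=c['color'][170:320,260:460,::-1]; cv2.imwrite('pics/s5.png',np.clip(cv2.resize(im,(800,600),interpolation=cv2.INTER_CUBIC)*1.5,0,255).astype(np.uint8))
P=world(c); hsv=cv2.cvtColor(c['color'],cv2.COLOR_RGB2HSV); g=(P[:,:,:2]-O)@R2; m=(hsv[:,:,1]>60)&(P[:,:,2]>22)&(P[:,:,2]<31)&(abs(g[:,:,1])<30)&(g[:,:,0]>80)&(g[:,:,0]<220)
print(m.sum(),np.percentile(g[m],[3,50,97],axis=0).round(1))
rows([((x,49.5),95,73) for x in (110,70,30,-10,-50,-80)])"
```

```text
t 9.00 gateT [127.7  49.4] z 72.9 phi 94.9 tilt [ 0.  0. -1.] F [-1.22 -1.46  0.75]
226 [[145.1 -18.1]
 [163.9  -3.7]
 [180.   16.1]]
[1.77, 0.16, -0.01] [-0.0, 0.0, -0.1]
[5.75, 0.5, -0.01] [-0.0, 0.0, -0.1]
[9.74, 0.84, -0.01] [-0.0, 0.0, -0.1]
[13.72, 1.18, -0.01] [-0.0, 0.0, -0.1]
[17.71, 1.53, -0.02] [-0.0, 0.0, -0.1]
[20.7, 1.78, -0.02] [-0.0, 0.0, -0.1]
```

View pics/s5.png

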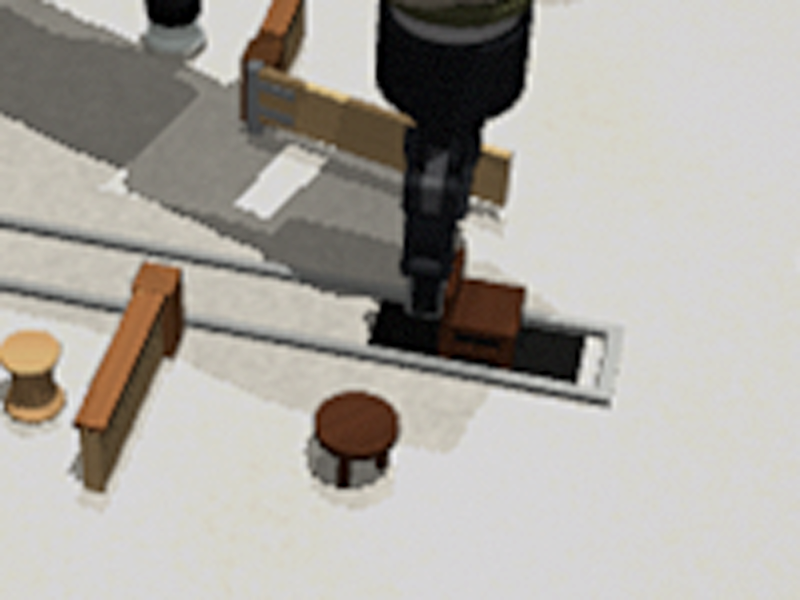

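The chair stands upright on the pad at (485,320), about gate x = 162 and y = -1. Finger A still holds the flap at (435,160). Now drawing straight back.

>>> step_arm:
  plan:
    - {"offset": [0.4, 0.03, 0], "rot": [0, 0, 0], "gripper": 8.54}
    - {"offset": [1.2, 0.1, 0], "rot": [0, 0, 0], "gripper": 8.54}
    - {"offset": [2.2, 0.19, 0], "rot": [0, 0, 0], "gripper": 8.54}
    - {"offset": [3.2, 0.28, 0], "rot": [0, 0, 0], "gripper": 8.54}
    - {"offset": [4.2, 0.37, 0], "rot": [0, 0, 0], "gripper": 8.54}
    - {"offset": [5.2, 0.45, 0], "rot": [0, 0, 0], "gripper": 8.54}
    - {"offset": [6.2, 0.54, 0], "rot": [0, 0, 0], "gripper": 8.54}
    - {"offset": [7.2, 0.63, 0], "rot": [0, 0, 0], "gripper": 8.54}
    - {"offset": [8.2, 0.71, 0], "rot": [0, 0, 0], "gripper": 8.54}
    - {"offset": [9.2, 0.8, 0], "rot": [0, 0, 0], "gripper": 8.54}
    - {"offset": [10, 0.87, 0], "rot": [0, 0, 0], "gripper": 8.54}
    - {"offset": [10.6, 0.92, 0], "rot": [0, 0, 0], "gripper": 8.54}

```text
time_s: 10.25
eef_pos: [506.9, 93.7, 73.0]
ee_rot: [-0.0, -0.191, 0.982, -0.0]
force: [0.3, -2.4, -0.3]
grip_width: 1.001
grip_force: 1.0
```

>>> step_arm:
  plan:
    - {"offset": [0.5, 0.04, 0], "rot": [0, 0, 0], "gripper": 8.54}
    - {"offset": [1, 0.09, 0], "rot": [0, 0, 0], "gripper": 8.54}
    - {"offset": [1.5, 0.13, 0], "rot": [0, 0, 0], "gripper": 8.54}
    - {"offset": [2, 0.17, 0], "rot": [0, 0, 0], "gripper": 8.54}
    - {"offset": [2.5, 0.22, 0], "rot": [0, 0, 0], "gripper": 8.54}
    - {"offset": [3, 0.26, 0], "rot": [0, 0, 0], "gripper": 8.54}
    - {"offset": [3.5, 0.3, 0], "rot": [0, 0, 0], "gripper": 8.54}
    - {"offset": [4, 0.35, 0], "rot": [0, 0, 0], "gripper": 8.54}
    - {"offset": [5, 0.44, 0], "rot": [0, 0, 0], "gripper": 8.54}
    - {"offset": [6.5, 0.57, 0], "rot": [0, 0, 0], "gripper": 8.54}
    - {"offset": [8, 0.7, 0], "rot": [0, 0, 0], "gripper": 8.54}
    - {"offset": [9, 0.78, 0], "rot": [0, 0, 0], "gripper": 8.54}

```text
time_s: 11.45
eef_pos: [420.1, 67.3, 72.9]
ee_rot: [-0.0, -0.191, 0.982, 0.0]
force: [0.3, 0.6, 0.7]
grip_width: 0.998
grip_force: 0.0
```

>>> step_arm:
  plan:
    - {"offset": [0, 0, -2], "rot": [0, 0, 0], "gripper": 8.54}
    - {"offset": [0, 0, -5], "rot": [0, 0, 0], "gripper": 8.54}
    - {"offset": [2, 0, -9], "rot": [0, 0, 0], "gripper": 8.54}
    - {"offset": [3, 0, -10], "rot": [0, 0, 0], "gripper": 8.54}
    - {"offset": [3, 0, -10], "rot": [0, 0, 0], "gripper": 8.54}
    - {"offset": [3, 0, -10], "rot": [0, 0, 0], "gripper": 8.54}

```text
time_s: 12.05
eef_pos: [393.5, 56.2, 172.5]
ee_rot: [0.0, -0.191, 0.982, -0.0]
force: [0.1, 0.4, 0.4]
grip_width: 0.999
grip_force: 0.0
```

```bash
python3 -c "
from mv import *
show(); c=snap('scene'); im=c['color'][150:300,230:430,::-1]; cv2.imwrite('pics/s6.png',np.clip(cv2.resize(im,(800,600),interpolation=cv2.INTER_CUBIC)*1.5,0,255).astype(np.uint8))
P=world(c); hsv=cv2.cvtColor(c['color'],cv2.COLOR_RGB2HSV); g=(P[:,:,:2]-O)@R2; m=(hsv[:,:,1]>60)&(P[:,:,2]>22)&(P[:,:,2]<31)&(abs(g[:,:,1])<30)&(g[:,:,0]>80)&(g[:,:,0]<220)
print(m.sum(),np.percentile(g[m],[3,50,97],axis=0).round(1))"
```

```text
t 12.05 gateT [-99.1  47.1] z 172.5 phi 94.9 tilt [ 0.  0. -1.] F [0.12 0.38 0.36]
222 [[148.1 -17.9]
 [164.3  -3.4]
 [180.2  16.2]]
```

View pics/s6.png

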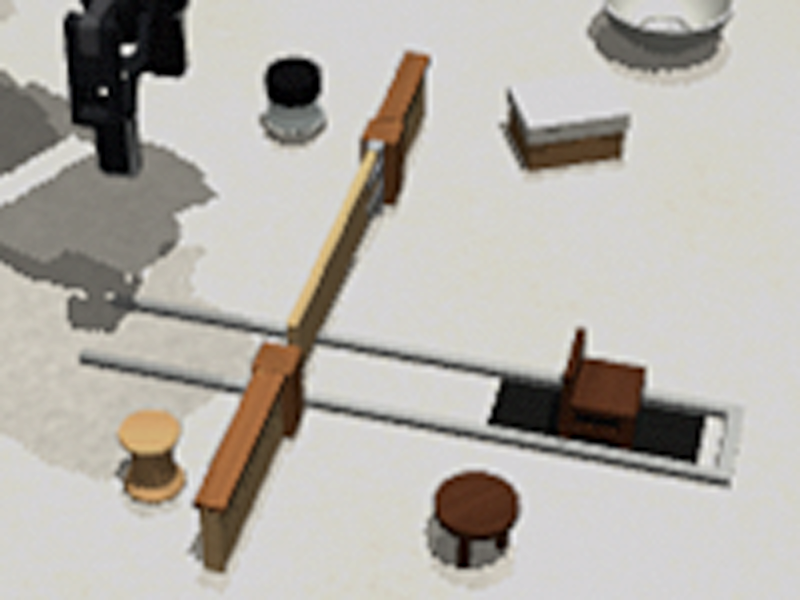

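The flap is shut, running from (375,150) to (297,330). The chair stands on the pad at (605,400) and the gripper is clear of everything, so I hand in.

```bash
python3 -c "
from rig import *
print(finish_job())"
```

```text
the job is handed in; nothing more can be done
None
```

The job is handed in: the chair stands upright on the rubber pad about 163 mm past the flap, the flap is shut behind it, and the arm is clear; the hand-in returned no verdict.

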